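# Close the sweet jar that was left open

## Robot

A 6-joint arm with a two-finger parallel gripper is mounted at the origin on the work surface. World frame = base frame: x ahead of the robot, y to its left, z up, the work surface at z = 0. Lengths are in m, angles in rad, forces in N, time in s.
With the tool pointing down it reaches from about 0.35 to 0.975 m from the base axis. Payload 4.9 kg.
Tool frame: the origin (TCP) lies on the mounting face of the last link; the fingertips stand 173 mm ahead of it and the grasp point (between the pads) lies 155 mm ahead of it; z points along the fingers, y is the direction in which the jaws open and shut (so a half turn about z gives the same grasp; the last joint's range is limited). The gripper opens to 85 mm and grips with 20 to 120 N. Pads are 22 mm wide; open, the fingers measure 114 mm over their backs; the gripper's body (76 mm by 85 mm) begins 54 mm behind the grasp point. The pads swing forward as they close: fully open they stand 13 mm farther back than shut.
Start: joints at [-0.119, 0.053, 1.613, -0, 1.476, -0.119], TCP at [0.625, 0, 0.405] pointing down, gripper open.
Joint ranges: [-3.01, 3.01], [-1.01, 2.22], [0.06, 2.58], [-1.02, 4.17], [0.09, 2.62], [-3.14, 3.14]. Speed limits (rad/s): [2.57, 2.57, 3.14, 3.14, 3.14, 3.14].

## Interface

Orientations are given as a rotation vector (axis times angle).
In Python, from cell import r gives the robot as it stands. The module is installed in compiled form; this text tells all that it offers.
- The arm moves only by the tool drive_tool, never from a script. Its argument "steps" is a list of rows, each a list of 7 numbers: the turn, a rotation vector about the tool's x, y, z as a fraction of full scale, then the shift along the tool's x, y, z as a fraction of full scale, then the gripper's target within -1 to 1 (fully open at 1, half-way at 0, shut at -1). In form: [[ax, ay, az, dx, dy, dz, grip], ...]. A call has 1 to 10 rows; each row is the pose to reach, as a shift and turn from the pose measured when the call began, along the tool's axes at that moment; what a row does not reach only later rows make up. Full scale, the value 1, is 0.3 m for a shift and 120 degrees for a turn. A row lasts 1/8 s, in which the tool goes at most 62.5 mm and 10.7 degrees, less where a joint would pass 70% of its speed; a pose out of reach is approached as far as the arm can. A call with a number of a shift or a turn outside -1 to 1 is refused whole. A call with a gripper value outside its range is refused whole. The fingers move at their own pace and stop on an object; "newtons" is the grip in N (left out, the last holds). Time passes only in rows, so rows that repeat a pose let the fingers close. It gives the time, the measured TCP pose, the force and the opening at its end, in the units of the state.
- r.sense(): the state, without advancing time (a new reading comes with each control period).
- r.read_camera(name): name is "scene" or "side" or "wrist"; returns the picture (400x640x3 uint8, blue, green, red); there is no depth.
- r.get_calibration(name): a dict with "fov_y" (degrees; the focal length in pixels is half the picture's height over the tangent of half this angle, whatever the lens; pixels are square), "cx", "cy" (the principal point, pixels), "xyz" and "rotation" of the camera in the world; the wrist camera has in their place "mount" (4x4, takes a point from camera to tool coordinates, whose origin is the TCP and whose axes are the flange's). Camera axes: x right, y down, z forward; pixel columns grow to the right and rows downward; lengths in m; the calibration is good to about 2 mm. A picture is of the moment at which its call begins: read the wrist's pose just before it. get_calibration takes no time and is no camera call.
- r.close_job(): hands the job in, once; it reports no verdict.
The state is a dict: "clock": time; "q": joint angles; "dq": joint speeds; "joint_torque": joint torques, N m; "position": TCP position; "ee_rot": TCP orientation; "contact_force": force on the tool from outside, world axes, zero at the start; "moment": the same for the moment, N m; "finger_gap": opening from 0.0 (shut) to 1.0 (fully open).
Only numpy, scipy, OpenCV 4.12 (cv2) and the standard library are available. Lean on these libraries where they do the work, as an engineer would, in place of code of your own. Each camera call takes 0.05 s, during which the arm holds its last target. There are 200 camera calls.

## Task

One of the two glass jars on the counter, the red sweets or the yellow ones, has been left without its lid. Pick up the loose lid by its knob and seat it on the open jar, plug down in the mouth and flat on the rim. Leave both jars standing where they are and the other lid on its jar.

Things in the scene. Friction and masses are not known exactly. Their poses are not given: they have to be found in the camera images.
- loose_lid_knob (a point): Round dark lid of a jar, 46 mm radius, 6 mm thick, 0.11 to 0.19 kg, with a black plug below (12 mm deep, 35.5 mm radius, tapering to 31 mm at its foot) and an upright brass knob on top (26 mm diameter, 34 mm high). This point is on the knob's axis, 24 mm above the top of the dark disc, 10 mm below the knob's top, 42 mm above the plug's foot; z points up along the axis. This one stands loose on the counter, on its plug, left or right of the jars.
- fitted_lid_knob (a point): Round dark lid of a jar, 46 mm radius, 6 mm thick, 0.11 to 0.19 kg, with a black plug below (12 mm deep, 35.5 mm radius, tapering to 31 mm at its foot) and an upright brass knob on top (26 mm diameter, 34 mm high). This point is on the knob's axis, 24 mm above the top of the dark disc, 10 mm below the knob's top, 42 mm above the plug's foot; z points up along the axis. This one is already on one of the two jars, alike to look at; the jar it is on changes from start to start.
- red_jar_mouth (a point): Clear glass jar of red sweets, loose and standing upright, 96 mm diameter, 110 mm high, 0.8 kg. This point is the centre of its round mouth at rim height; z points up. The mouth is 80 mm wide inside, its rim 4 mm thick; the sweets end 23 mm below the rim. With a lid fully on, the dark disc lies on the rim and the lid's knob point is 30 mm above this point.
- yellow_jar_mouth (a point): Clear glass jar of yellow sweets, loose and standing upright, 96 mm diameter, 110 mm high, 0.8 kg. This point is the centre of its round mouth at rim height; z points up. The mouth is 80 mm wide inside, its rim 4 mm thick; the sweets end 23 mm below the rim. With a lid fully on, the dark disc lies on the rim and the lid's knob point is 30 mm above this point.

How it is judged:
By the outcome, as a careful person would: the job done as asked, in the order asked, and still so for the second after the job is handed in, with the robot touching nothing.
It also fails if it takes over 35 s, if anything falls off the work surface, if the arm or the gripper's body presses on something with over 40 N, if the wrist force passes 120 N, or if a joint passes its speed limit or range.

## Working session

There is one attempt and no reset: what is moved stays moved. The work goes in short steps, Python scripts to look and compute and a tool call to move; the robot and the scene stay as the last step left them, time stands still between calls to the robot, and variables do not carry over. Pictures are saved under pics/ and viewed, about 8 in all and at most 12, crops included, and the job is handed in when it is done.

Besides the shell and the picture viewer there is one more tool, called after "Request:" as name([rows], argument=value, ...), one row to a line, values as JSON. drive_tool: Moves the arm, as the interface text tells. Its arguments: {"type":"object","properties":{"steps":{"type":"array"},"newtons":{"type":"number"}},"required":["steps"]}

```bash
mkdir -p pics
python3 - <<'E'
from cell import r
import cv2
s=r.sense();print(s)
for n in("scene","side","wrist"):
    print(n,r.get_calibration(n)); cv2.imwrite(f"pics/{n}0.png",r.read_camera(n))
E
```

```text
{'clock': 0.0, 'q': array([-1.19012569e-01,  5.33364803e-02,  1.61430233e+00, -1.99641816e-05,
        1.47601845e+00, -1.18972958e-01]), 'dq': array([ 4.58275040e-04,  1.45767769e-03, -3.07309024e-04, -2.99906665e-05,
       -1.99623916e-03,  1.95077343e-03]), 'joint_torque': array([ 2.70554956e-04, -3.93670499e+01, -3.70175600e+01, -1.62778279e-04,
        6.93513779e-03, -6.06393527e-06]), 'position': array([6.24723621e-01, 2.34856607e-05, 4.03470317e-01]), 'ee_rot': array([-2.22034399e+00, -2.22026028e+00,  2.02825984e-03]), 'contact_force': array([0.28405547, 0.85898283, 0.67604731]), 'moment': array([ 0.02264855,  0.03485517, -0.01425198]), 'finger_gap': 1.0042733567862892}
scene {'fov_y': 50.95096134892924, 'cx': 323.35543306939974, 'cy': 205.24339681544942, 'xyz': array([ 0.86488643, -0.52416992,  0.9586598 ]), 'rotation': array([-2.40967621, -0.66012948,  0.25047631])}
side {'fov_y': 55.99333628187673, 'cx': 320.10792149744054, 'cy': 201.85397063980093, 'xyz': array([ 0.1175329 , -0.56654688,  0.54269178]), 'rotation': array([-2.0369565 ,  0.6397978 , -0.38061394])}
wrist {'fov_y': 68.38372833790311, 'cx': 318.839896192933, 'cy': 200.22171738469697, 'mount': array([[-6.51299173e-04, -9.51035544e-01, -3.09080846e-01,
         7.96592505e-02],
       [ 9.99999556e-01, -4.09118532e-04, -8.48362562e-04,
         2.55642357e-04],
       [ 6.80372249e-04, -3.09081261e-01,  9.51035389e-01,
         3.08097179e-02],
       [ 0.00000000e+00,  0.00000000e+00,  0.00000000e+00,
         1.00000000e+00]])}
```

View pics/scene0.png

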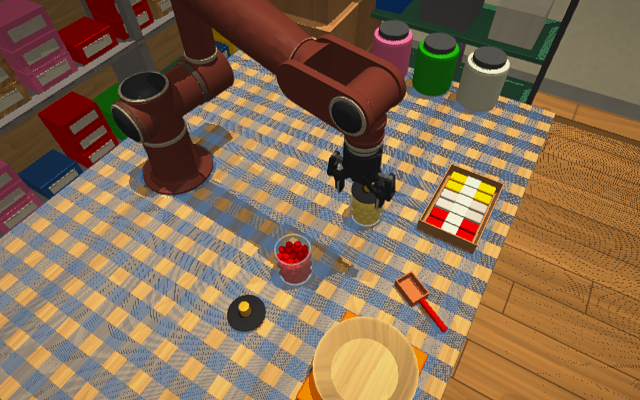

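View pics/side0.png

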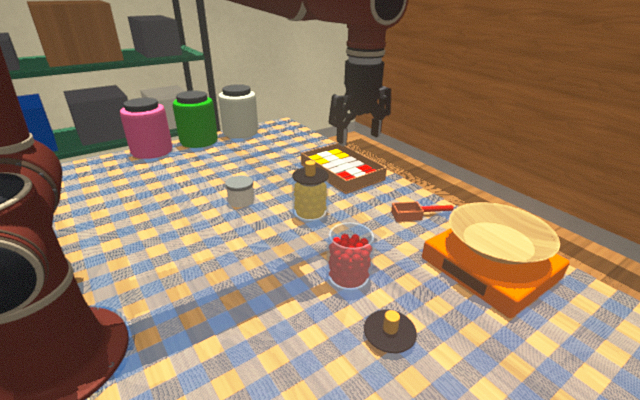

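The red jar is open: in the side view its mouth is at about (350,234). The yellow jar has its lid on. The loose lid is at scene (246,312), side (390,330), on the counter right of the red jar. I'll enlarge both views for pixel positions.

Run:
```python
import cv2,numpy as np
a=cv2.imread("pics/scene0.png")[225:335,220:330];b=cv2.imread("pics/side0.png")[215:360,310:430]
a=cv2.resize(a,(440,440),interpolation=2); b=cv2.resize(b,(360,435),interpolation=2)
c=np.zeros((440,800,3),np.uint8);c[:,:440]=a;c[:435,440:]=b
cv2.imwrite("pics/crop1.png",c)
```

```text
(no output)
```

View pics/crop1.png

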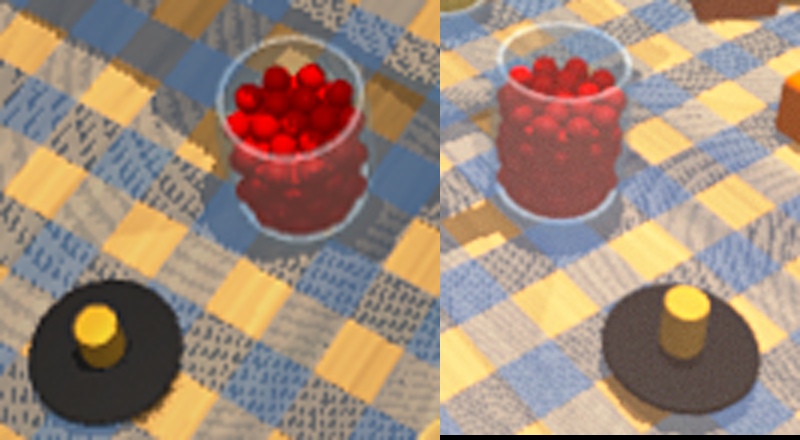

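Read in the scene view: rim centre (292.5,249.2), knob top (244,306.2) and disc centre (246.5,313). In the side view: rim (351.7,236), knob top (392.3,316) and disc (390,331).

```bash
cat > h.py <<'E'
import numpy as np
from scipy.spatial.transform import Rotation as R
from cell import r
def ray(n,uv,s=None):
    c=r.get_calibration(n); f=200/np.tan(np.radians(c["fov_y"])/2)
    d=np.array([(uv[0]-c["cx"])/f,(uv[1]-c["cy"])/f,1])
    if n=="wrist":
        T=R.from_rotvec(s["ee_rot"]).as_matrix(); m=c["mount"]
        return T@m[:3,3]+s["position"], T@m[:3,:3]@d
    return np.array(c["xyz"]), R.from_rotvec(c["rotation"]).as_matrix()@d
def atz(n,uv,z,s=None):
    o,d=ray(n,uv,s); return o+d*(z-o[2])/d[2]
def proj(p,s):
    c=r.get_calibration("wrist"); f=200/np.tan(np.radians(c["fov_y"])/2)
    T=R.from_rotvec(s["ee_rot"]).as_matrix(); m=c["mount"]
    q=m[:3,:3].T@(T.T@(np.array(p)-s["position"])-m[:3,3]); return f*q[0]/q[2]+c["cx"],f*q[1]/q[2]+c["cy"]
def totool(p,s):
    return R.from_rotvec(s["ee_rot"]).as_matrix().T@(np.array(p)-s["position"])
E
python3 - <<'E'
from h import *
np.set_printoptions(precision=4,suppress=True)
for nm,a,b,z in(("rim",(292.5,249.2),(351.7,236),.11),("ktop",(244,306.2),(392.3,316),.052),("disc",(246.5,313),(390,331),.018)):
    print(nm,atz("scene",a,z),atz("side",b,z))
print(atz("side",(310,165),.15))
s=r.sense();print(R.from_rotvec(s["ee_rot"]).as_matrix())
E
```

```text
rim [ 0.517  -0.1169  0.11  ] [ 0.5154 -0.1217  0.11  ]
ktop [ 0.4818 -0.2747  0.052 ] [ 0.4801 -0.2775  0.052 ]
disc [ 0.4832 -0.2761  0.018 ] [ 0.4781 -0.2794  0.018 ]
[0.5799 0.119  0.15  ]
[[ 0.      1.     -0.0017]
 [ 1.     -0.      0.0002]
 [ 0.0002 -0.0017 -1.    ]]
```

Request:
drive_tool([
  [0, 0, 0, -0.92, -0.48, 0.15, 1],
  [0, 0, 0, -0.92, -0.48, 0.15, 1],
  [0, 0, 0, -0.92, -0.48, 0.15, 1],
  [0, 0, 0, -0.92, -0.48, 0.15, 1],
  [0, 0, 0, -0.92, -0.48, 0.15, 1],
  [0, 0, 0, -0.92, -0.48, 0.15, 1],
  [0, 0, 0, -0.92, -0.48, 0.15, 1],
  [0, 0, 0, -0.92, -0.48, 0.15, 1],
])

```text
clock: 1.15
position: [0.4814, -0.2749, 0.3591]
ee_rot: [-2.219, -2.223, 0.001]
contact_force: [0.2, 0.4, -0.4]
finger_gap: 1.002
```

Run:
```python
from h import *; import cv2
s=r.sense();print(s["position"],s["ee_rot"],s["clock"])
im=r.read_camera("wrist");cv2.imwrite("pics/w1.png",im)
print(proj((.481,-.276,.052),s),proj((.516,-.119,.11),s))
```

```text
[ 0.48138573 -0.27488682  0.35912815] [-2.21868429e+00 -2.22272482e+00  1.03522355e-03] 1.15
(np.float64(318.80466096947714), np.float64(191.51749381351556)) (np.float64(374.875914530087), np.float64(-23.449836879098342))
```

View pics/w1.png

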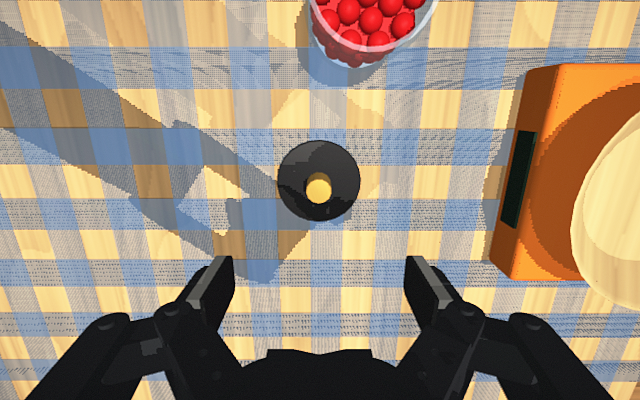

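The knob top is at (319,191), exactly where the triangulation put it. The red rim's left and right edges also match the predicted column (about 375). I'll descend and grip.

Request:
drive_tool([
  [0, 0, 0, -0.003, 0, 0.2, 1],
  [0, 0, 0, -0.003, 0, 0.38, 1],
  [0, 0, 0, -0.003, 0, 0.53, 1],
  [0, 0, 0, -0.003, 0, 0.53, 1],
  [0, 0, 0, -0.003, 0, 0.53, 1],
  [0, 0, 0, -0.003, 0, 0.53, -1],
  [0, 0, 0, -0.003, 0, 0.53, -1],
  [0, 0, 0, -0.003, 0, 0.53, -1],
  [0, 0, 0, -0.003, 0, 0.53, -1],
  [0, 0, 0, -0.003, 0, 0.53, -1],
], newtons=50)

```text
clock: 2.45
position: [0.4817, -0.276, 0.2011]
ee_rot: [2.219, 2.223, -0.001]
contact_force: [-0.6, 0.8, 5.4]
finger_gap: 0.287
```

Request:
drive_tool([
  [0, 0, 0, 0, 0, -0.1, -1],
  [0, 0, 0, 0, 0, -0.25, -1],
  [0, 0, 0, 0, 0, -0.4, -1],
  [0, 0, 0, 0, 0, -0.53, -1],
  [0, 0, 0, 0, 0, -0.53, -1],
  [0, 0, 0, 0, 0, -0.53, -1],
  [0, 0, 0, 0, 0, -0.53, -1],
])

```text
clock: 3.32
position: [0.4811, -0.2755, 0.3574]
ee_rot: [-2.216, -2.221, 0.002]
contact_force: [0.2, 0.1, -1.2]
finger_gap: 0.289
```

Run:
```python
from h import *; import cv2
s=r.sense();print(s["position"],s["contact_force"],s["finger_gap"])
a=r.read_camera("wrist");b=r.read_camera("scene")[170:310,200:360];c=r.read_camera("side")[60:320,280:480]
o=np.zeros((600,800,3),np.uint8)
o[:300,:480]=cv2.resize(a,(480,300),interpolation=3); o[300:580,:320]=cv2.resize(b,(320,280)); o[:520,480:800]=0;o[:416,480:]=cv2.resize(c,(320,416))
cv2.imwrite("pics/lift.png",o); print(proj((.516,-.119,.11),s))
```

```text
[ 0.48111869 -0.27551997  0.35738136] [ 0.22222013  0.09703297 -1.1880459 ] 0.2888792144285364
(np.float64(376.74075082362737), np.float64(-24.892439273176336))
```

View pics/lift.png

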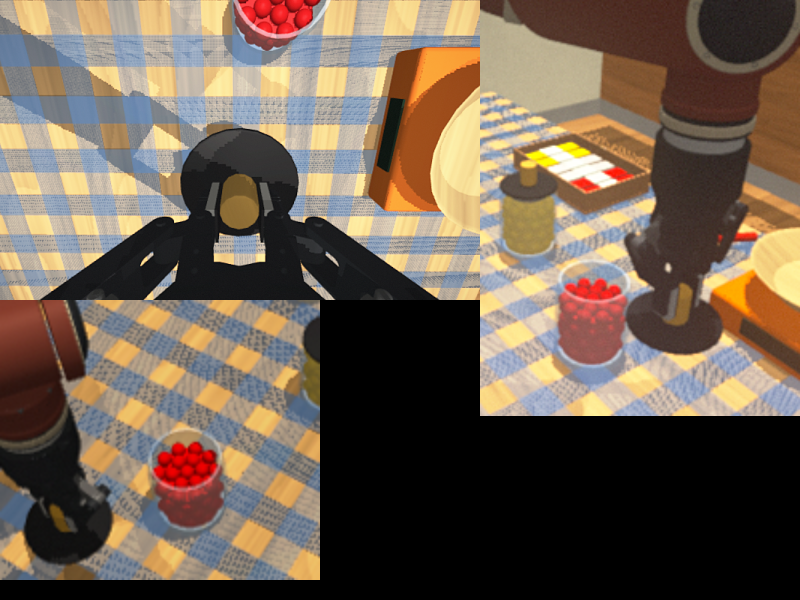

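The lid is held level, and the red jar is undisturbed. I'll move part-way and measure the rim closer with the wrist camera.

Request:
drive_tool([
  [0, 0, 0, 0.1, 0.06, 0, -1],
  [0, 0, 0, 0.2, 0.117, 0, -1],
  [0, 0, 0, 0.2, 0.117, 0, -1],
  [0, 0, 0, 0.2, 0.117, 0, -1],
  [0, 0, 0, 0.2, 0.117, 0, -1],
])

```text
clock: 4.1
position: [0.5161, -0.2163, 0.3583]
ee_rot: [-2.219, -2.221, 0.002]
contact_force: [0.3, -0.1, -1.1]
finger_gap: 0.286
```

Run:
```python
from h import *; import cv2
s=r.sense();print(s["position"])
a=r.read_camera("wrist");cv2.imwrite("pics/w2.png",a)
t=np.linspace(0,2*np.pi,60)
def circ(c,rad): return np.array([proj((c[0]+rad*np.cos(k),c[1]+rad*np.sin(k),c[2]),s) for k in t])
o=cv2.resize(a[0:200,190:450],None,fx=3,fy=3,interpolation=2)
p=((circ((.516,-.119,.11),.048)-[190,0])*3).astype(int)
for q in p: cv2.circle(o,tuple(map(int,q)),2,(0,255,0),-1)
cv2.imwrite("pics/w2c.png",o)
```

```text
[ 0.51605063 -0.21633235  0.35829878]
```

View pics/w2c.png

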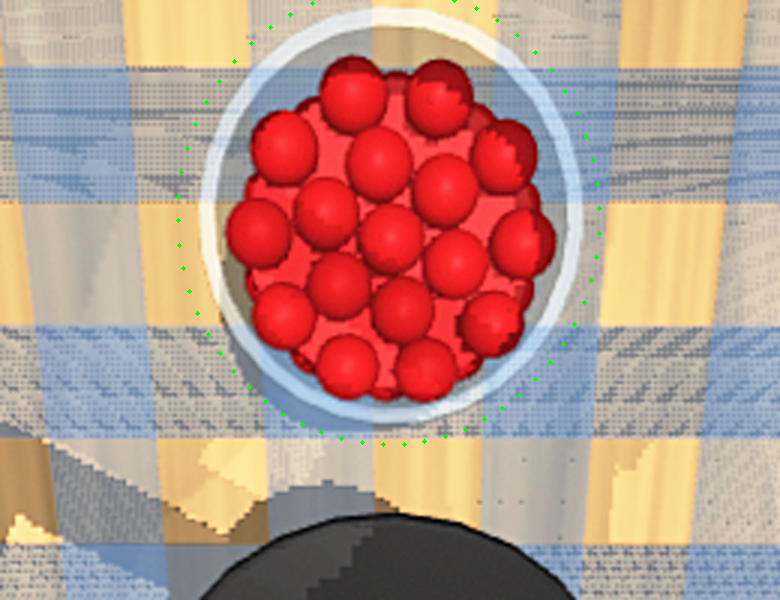

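The rim outer edge in the crop spans columns 201–582 and rows 8–424. That is the 44 mm outer radius; the 48 mm circle I drew was too large. The held disc's front edge is at crop row 515, crossing row 600 at columns 201 and 577.

Run:
```python
from h import *
from scipy.optimize import least_squares
s=r.sense(); s["position"]=np.array([.51605,-.21633,.3583])
t=np.linspace(0,2*np.pi,361)
def circ(c,rad): return (np.array([proj((c[0]+rad*np.cos(k),c[1]+rad*np.sin(k),c[2]),s) for k in t])-[190,0])*3
def ext(p): return np.r_[p.min(0),p.max(0)]
f=least_squares(lambda c:ext(circ((c[0],c[1],.11),.044))-[201,8,582,424],[.516,-.119],diff_step=1e-4)
print("rim",f.x,f.fun)
def lid(c):
    p=circ((c[0],c[1],.175),.046); k=p[np.abs(p[:,1]-600).argsort()]
    k=k[k[:,1]<620]; L=k[k[:,0]<390][0,0];Rr=k[k[:,0]>390][0,0]
    return np.array([p[:,1].min(),L,Rr])
print("lid at tcp:",lid(s["position"]),"seen 515,201,577")
p=s["position"].copy();p[1]+=.002;print(lid(p))
```

```text
Traceback (most recent call last):
  File "h.py", line 14, in proj
    c=r.get_calibration("wrist"); f=200/np.tan(np.radians(c["fov_y"])/2)
ValueError: time passes only in moves, steps and waits
```

```bash
sed -i 's/^def ray/import functools\n@functools.cache\ndef cal(n): return r.get_calibration(n)\ndef ray/; s/c=r.get_calibration(/c=cal(/' h.py
python3 - <<'E'
from h import *
from scipy.optimize import least_squares
s=r.sense(); s["position"]=np.array([.51605,-.21633,.3583])
t=np.linspace(0,2*np.pi,361)
def circ(c,rad): return (np.array([proj((c[0]+rad*np.cos(k),c[1]+rad*np.sin(k),c[2]),s) for k in t])-[190,0])*3
def ext(p): return np.r_[p.min(0),p.max(0)]
f=least_squares(lambda c:ext(circ((c[0],c[1],.11),.044))-[201,8,582,424],[.516,-.119],diff_step=1e-4)
print("rim",f.x,f.fun)
def lid(c):
    p=circ((c[0],c[1],.175),.046); k=p[np.abs(p[:,1]-600).argsort()]
    k=k[k[:,1]<620]; L=k[k[:,0]<390][0,0];Rr=k[k[:,0]>390][0,0]
    return np.array([p[:,1].min(),L,Rr])
print("lid at tcp:",lid(s["position"]),"seen 515,201,577")
p=s["position"].copy();p[1]+=.002;print(lid(p))
E
```

```text
rim [ 0.51661356 -0.11844204] [-2.94337996 -1.10618942  2.93435416  1.86944526]
lid at tcp: [515.5249666  197.28379018 579.61137767] seen 515,201,577
[504.33809296 188.8054788  588.11186879]
```

The lid sits on the tool axis to within 0.5 mm, and the mouth is at (0.5166, -0.1184). I'll move over it, then start down.

Request:
drive_tool([
  [0, 0, 0, 0.15, 0.002, 0, -1],
  [0, 0, 0, 0.326, 0.002, 0, -1],
  [0, 0, 0, 0.326, 0.002, 0, -1],
  [0, 0, 0, 0.326, 0.002, 0, -1],
  [0, 0, 0, 0.326, 0.002, 0.06, -1],
  [0, 0, 0, 0.326, 0.002, 0.12, -1],
  [0, 0, 0, 0.326, 0.002, 0.12, -1],
  [0, 0, 0, 0.326, 0.002, 0.12, -1],
])

```text
clock: 5.15
position: [0.5165, -0.1188, 0.322]
ee_rot: [-2.219, -2.22, 0.002]
contact_force: [-0.7, 0.3, -0.7]
finger_gap: 0.289
```

Request:
drive_tool([
  [0, 0, 0, 0.001, 0, 0.025, -1],
  [0, 0, 0, 0.001, 0, 0.045, -1],
  [0, 0, 0, 0.001, 0, 0.06, -1],
  [0, 0, 0, 0.001, 0, 0.07, -1],
  [0, 0, 0, 0.001, 0, 0.076, -1],
  [0, 0, 0, 0.001, 0, 0.076, -1],
  [0, 0, 0, 0.001, 0, 0.076, -1],
])

```text
clock: 6.02
position: [0.5164, -0.1185, 0.2993]
ee_rot: [-2.219, -2.22, 0.002]
contact_force: [0.3, 0.5, -1.5]
finger_gap: 0.284
```

Run:
```python
from h import *; import cv2
s=r.sense();print(s["position"],s["contact_force"],s["moment"])
b=r.read_camera("scene")[190:310,230:360];c=r.read_camera("side")[160:310,280:430]
o=np.zeros((400,800,3),np.uint8)
o[:369,:400]=cv2.resize(b,(400,369),interpolation=2); o[:,400:]=cv2.resize(c,(400,400),interpolation=2)
cv2.imwrite("pics/seat.png",o)
```

```text
[ 0.51644806 -0.11849265  0.29932608] [ 0.30333375  0.4600869  -1.51334962] [-0.02358736 -0.01021539  0.00948082]
```

View pics/seat.png

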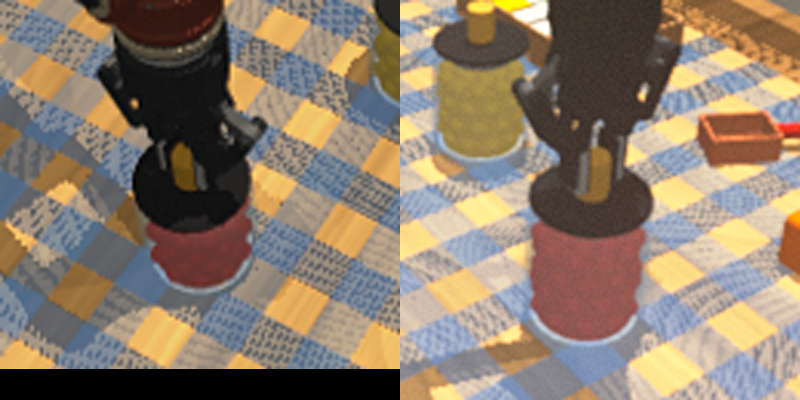

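The lid is centred on the rim. The force still shows its weight carried by the gripper, so I'll press down slightly to make contact.

Request:
drive_tool([
  [0, 0, 0, 0, 0, 0.005, -1],
  [0, 0, 0, 0, 0, 0.007, -1],
  [0, 0, 0, 0, 0, 0.007, -1],
  [0, 0, 0, 0, 0, 0.007, -1],
])

```text
clock: 6.62
position: [0.5168, -0.1186, 0.2991]
ee_rot: [-2.22, -2.221, 0.002]
contact_force: [-4.2, 1.7, 6.4]
finger_gap: 0.284
```

Contact at 6 N upward and at the expected height (0.2991). I'll release with a modest opening first, then rise.

Request:
drive_tool([
  [0, 0, 0, 0, 0, 0.002, 0],
  [0, 0, 0, 0, 0, 0.002, 0.4],
  [0, 0, 0, 0, 0, 0, 0.6],
  [0, 0, 0, 0, 0, 0, 0.6],
  [0, 0, 0, 0, 0, -0.1, 0.6],
  [0, 0, 0, 0, 0, -0.25, 0.6],
  [0, 0, 0, 0, 0, -0.4, 0.6],
  [0, 0, 0, 0, 0, -0.5, 0.6],
  [0, 0, 0, 0, 0, -0.5, 0.6],
  [0, 0, 0, 0, 0, -0.5, 0.6],
])

```text
clock: 7.88
position: [0.5169, -0.1186, 0.4475]
ee_rot: [-2.218, -2.219, 0.003]
contact_force: [-0.5, -0.7, -0.8]
finger_gap: 0.8
```

Run:
```python
from h import *; import cv2
s=r.sense();print(s["position"],s["contact_force"],proj((.5166,-.1184,.15),s))
b=r.read_camera("scene")[190:310,230:400];c=r.read_camera("side")[150:300,280:430]; a=r.read_camera("wrist")
o=np.zeros((600,800,3),np.uint8)
o[:282,:400]=cv2.resize(b,(400,282),interpolation=2); o[:400,400:]=cv2.resize(c,(400,400),interpolation=2);o[300:550,:400]=cv2.resize(a,(400,250),interpolation=3)
cv2.imwrite("pics/end.png",o)
```

```text
[ 0.51685765 -0.11858485  0.44750441] [-0.46413829 -0.69534929 -0.78862915] (np.float64(319.7785852001992), np.float64(193.3519457733553))
```

View pics/end.png

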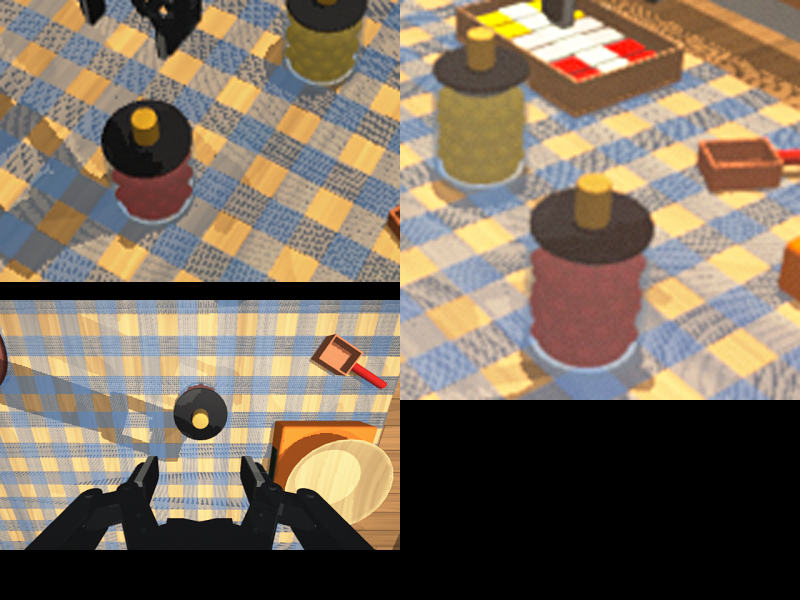

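The lid is flat on the red jar. Its knob top is at wrist (321,194), against (320,193) predicted for a seated lid. The yellow jar still has its lid.

```bash
python3 -c "
from cell import r
print(r.close_job())"
```

```text
the job is handed in; nothing more can be done
None
```

The loose lid is now on the red jar, which was the open one. I picked it up by its knob, lowered it into the mouth at (0.517, -0.118), released it and moved the gripper clear. The job was handed in after about 8 s of robot time.

- **Seating:** the lid met the rim at the expected height (TCP 0.2991 m, with about 6 N upward). After release it looked flat and centred. The knob top was at wrist pixel (321,194), against (320,193) predicted for a fully seated lid.
- **Other items:** both jars look to be standing where they were, and the yellow jar still has its lid. I checked this by eye in the last pictures.
- **Corrected on the way:** I first drew the red jar's rim with a 48 mm outer radius. The close-up showed 44 mm, so I refitted its centre, which moved by less than 1 mm.
- **Script error:** one script stopped on too many calibration reads and was rerun with no effect on the scene. No check failed or disagreed at the end.

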